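# Close the vegetable drawer and turn the served dish in hand

## Task

The serving dish on the square trivet has just been loaded with a tomato from the vegetable drawer: first close up by pushing that drawer fully shut. Then take the dish by its arched handle, lift it about 15 cm off the trivet and turn it a quarter turn (either way) from how it stood, so that its open side faces the next person; keep it level and smooth so that the tomato stays in the middle, do not touch the tomato, and leave the other things where they are. Finish while still holding the dish there: level, still, turned, in the air above the trivet; do not put it down.

Things in the scene. Friction and masses are not known exactly. Their poses are not given: they have to be found in the camera images.
- trivet: square wooden trivet fixed to the counter, 150 x 150 x 12 mm; origin at the centre of its underside on the counter (height 0), x and y along its sides, z up. The dish starts on it with its axes parallel to the trivet's
- dish: loose round steel dish, 158 mm across, rim 30 mm high, about 0.3 kg; origin at the centre of its underside, z up. Its shallow inside is a 10 degree cone around a flat spot 24 mm wide, 6 mm above the underside. An arched handle stands over it in its x-z plane: thin wires rise from the rim at x = +76 and -76 mm to a wooden grip bar at the top
- dish_grip (a point): centre of the dish's wooden grip bar, 109 mm above the dish's underside, straight above its centre. The bar is 70 mm long along the dish's x, 14 mm wide along its y, 15 mm high; pinch it from above across its width. About 46 mm are free between the bar's underside and the tomato's top
- tomato: round tomato, 48 mm in diameter, about 60 g, loose in the middle of the dish; origin at its centre, 30 mm above the dish's underside; its axes turn as it rolls
- veg: white counter-top drawer unit, fixed, 180 deep (x) x 220 wide (y) x 110 mm high; origin at the centre of its underside, its front faces its own -x, towards the robot
- veg_drawer0 (a joint): travel of the unit's one drawer (tomatoes and potatoes lie in it): 0 = fully shut, positive = pulled out along the unit's -x, in m; slides with about 1 N friction and stays where left; starts 70 to 110 mm open
- veg_drawer0_handle (a point): middle of the drawer's bar handle: horizontal round bar, 110 mm long along the unit's y, 11 mm thick, 72 mm above the counter, 35 mm in front of the drawer's face; 125 mm in front of the unit's centre when the drawer is shut
- salt: bystander, leave it where it is: low white salt cellar, 60 dia x 34 mm; origin at the centre of its underside
- spoon: bystander, leave it where it is: wooden spoon lying flat, 240 mm long, origin near its middle
- mug: bystander, leave it where it is: white mug, 80 dia x 90 mm, handle on one side; origin at the centre of its underside
- moka: bystander, leave it where it is: aluminium stove-top coffee pot, 90 dia x 157 mm, handle on one side; origin at the centre of its underside
- mill: bystander, leave it where it is: dark wooden pepper mill, 52 dia x 130 mm; origin at the centre of its underside
- jar: bystander, leave it where it is: glass jar, 56 dia x 70 mm, standing on top of the drawer unit; origin at the centre of its underside
Things that resemble listed ones, but are neither listed nor needed, are in the scene too. Leave any orange look-alike of the dish alone. What is shaped like the tomato but turquoise is not meant.

How it is judged:
On the way, in this order (a step that is already met when the one before it is completed fails the run):
1. the drawer is fully shut while the dish still stands on its trivet (value of joint veg_drawer0 below 0.005 m and z of dish in the frame of trivet below 0.02 m), for 0.2 s.
2. the dish is in the air above the trivet, turned a quarter turn, with the drawer still shut (value of joint veg_drawer0 below 0.006 m and z of dish in the frame of trivet between 0.112 and 0.262 m and angle between the x axis of dish and the x axis of trivet, either way round above 1.37 rad and horizontal distance between dish and trivet below 0.06 m), for 0.2 s.
At the end, for the whole second after the job is handed in: Drawer shut (within 6 mm); dish in the fingers, its underside 100 to 250 mm above the trivet's top, centre within 60 mm of the trivet's, a quarter turn from the trivet (within 11 degrees), level within 5.7 degrees, still; tomato resting in it within 22 mm of its centre (all of step 2 and angle between dish's own z axis and vertical below 0.1 rad and horizontal distance between tomato and dish below 0.022 m and z of tomato in the frame of dish between 0.02 and 0.045 m and contact force between the fingers and dish above 1 N and linear speed of dish below 0.03 m/s and angular speed of dish below 0.15 rad/s and linear speed of tomato below 0.04 m/s); the arm keeps its last pose, push and grip.
It fails at once if the tomato rolls out of the middle of the dish (more than 30 mm from its centre) (horizontal distance between tomato and dish above 0.03 m).
It fails at once if the tomato is touched by the robot (contact force between any of the fingers, the arm and tomato above 0.3 N).
It fails at once if the dish is tipped (more than 15 degrees) (angle between dish's own z axis and vertical above 0.26 rad).
It fails at once if one of the other things is knocked aside (more than 30 mm) (distance of any of salt, spoon, mug, moka, mill, jar from where it was at the start of the episode above 0.03 m).
It also fails if it takes over 64 s, if anything falls off the work surface, if the arm or the gripper's body presses on something with over 40 N, if the wrist force passes 120 N, or if a joint passes its speed limit or range.

## Robot

A 6-joint arm with a two-finger parallel gripper is mounted at the origin on the work surface. World frame = base frame: x ahead of the robot, y to its left, z up, the work surface at z = 0. Lengths are in m, angles in rad, forces in N, time in s.
With the tool pointing down it reaches from about 0.25 to 0.775 m from the base axis. Payload 4 kg.
Tool frame: the origin (TCP) lies at the centre of the arm's flange, where the gripper is bolted on; the fingertips stand 199 mm ahead of it and the grasp point (between the pads) lies 180 mm ahead of it (robot.tcp_to_tips is the z of the fingertips in the tool frame, in m); z points along the fingers, y is the line along which they close (so a half turn about z gives the same grasp; the last joint's range is limited). The gripper opens to 94 mm and grips with 3 to 60 N. Pads are 16 mm wide; open, the fingers measure 119 mm over their backs; the gripper's body (75 mm by 177 mm) begins 78 mm behind the grasp point.
Start: joints at [-1.389, 0.087, 1.371, -0, 1.684, -0.103], TCP at [0.155, -0.528, 0.405] pointing down, gripper open.
Joint ranges: [-3.1, 3.1], [-0.76, 2.03], [0.27, 2.55], [-1.08, 4.22], [0.17, 2.65], [-2.57, 2.57]. Speed limits (rad/s): [2.79, 2.79, 3.14, 3.14, 3.14, 3.14].

## Interface

Orientations are given as [roll, pitch, yaw] about the fixed x, y, z axes, in that order (R = Rz(yaw) Ry(pitch) Rx(roll)).
In Python, from bench import robot gives the robot as it stands.
- The arm moves only by the tool play_rows, never from a script. Its arguments are lists of equal length, an entry for each row: "translation": the shift along the tool's x, y, z scaled (see below), a list of three; "twist": the turn, a rotation vector about the tool's x, y, z scaled (see below), a list of three; "gripper": the opening, from -1 (shut) to 1 (fully open). A call has 1 to 8 rows; each row shifts and turns the commanded pose from where the row before left it, along the tool's axes as they then stand; what a row does not reach is not made up. The controller multiplies each number of a shift by 0.04 m and each number of a turn by 0.1 rad. A row lasts 1/10 s, in which the tool goes at most 50 mm and 8.59 degrees, less where a joint would pass 70% of its speed; a pose out of reach is approached as far as the arm can. A call with a number of a shift or a turn outside -1 to 1 is refused whole. A call with a gripper value outside its range is refused whole. The fingers move at their own pace and stop on an object; the grip force is fixed at half the most. Time passes only in rows, so rows that do not move let the fingers close. It gives the time, the measured TCP pose, the force, the opening and the grip force at its end, in the units of the state.
- robot.get_obs(): the state, without advancing time (a new reading comes with each control period).
- robot.snapshot(name): name is "scene" or "top" or "wrist"; returns the picture (400x640x3 uint8, red, green, blue); there is no depth.
- robot.camera_model(name): a dict with "camera_matrix" (3x3 intrinsics, pixels), "rvec" (rotation vector, rad) and "tvec" (3), from world to camera coordinates, as OpenCV has them. Camera axes: x right, y down, z forward; pixel columns grow to the right and rows downward; lengths in m; the calibration is good to about 2 mm. A picture is of the moment at which its call begins: read the wrist's pose just before it. camera_model takes no time and is no camera call; for the wrist camera it gives the pose at the moment of the call.
- robot.close_job(): hands the job in; it is judged then, once.
Trained networks look in the newest picture that a camera, given by its name, has taken for a name from the list of things; names that differ only in an ending like _2 or _b are one class to them, and where a whole thing is asked for, a point or a joint stands for the part that bears it (a point fixed in the world has none). Each returns a list of dicts, best first, with "score" (0 to 1); they miss things now and then, are a little off and sometimes report something else, mostly with a low value. They report only what shows in the picture. A call takes as long as a camera call. They do not tell look-alikes from the thing itself.
- robot.recognise(name, camera): "centre" ([x, y, z] in m, in world coordinates, good to about 4 mm: the middle of the surface that is visible of it).
- robot.spot_point(name, camera): "centre" ([x, y, z] in m, in world coordinates, good to about 4 mm: a listed point, or the origin of a listed thing).
The state is a dict: "time": time; "joint_positions": joint angles; "qvel": joint speeds; "joint_torque": joint torques, N m; "tool_pos": TCP position; "ee_rot": TCP orientation; "wrist_force": force on the tool from outside, world axes, zero at the start; "wrist_torque": the same for the moment, N m; "width": finger opening in m; "finger_force": force on a finger pad.
Only numpy, scipy, OpenCV 4.12 (cv2) and the standard library are available. Lean on these libraries where they do the work, as an engineer would, in place of code of your own. Each camera call takes 0.05 s, during which the arm holds its last target. There are 200 camera calls.

## Working session

There is one attempt and no reset: what is moved stays moved. The work goes in short steps, Python scripts to look and compute and a tool call to move; the robot and the scene stay as the last step left them, time stands still between calls to the robot, and variables do not carry over. Pictures are saved under pics/ and viewed, at most 10 in all, crops included, and the job is handed in when it is done.

Besides the shell and the picture viewer there is one more tool, called after ">>>" as name(argument=value, ...), one argument or row to a line, values as JSON. play_rows: Moves the arm, as the interface text tells. Its arguments: {"type":"object","properties":{"translation":{"type":"array","items":{"type":"array","items":{"type":"number","minimum":-1,"maximum":1}}},"twist":{"type":"array","items":{"type":"array","items":{"type":"number","minimum":-1,"maximum":1}}},"gripper":{"type":"array","items":{"type":"number"}}},"required":["translation","twist","gripper"]}

```bash
mkdir -p pics; ls
python3 - <<'E'
from bench import robot
import cv2,numpy as np
for c in ["scene","top"]:
    cv2.imwrite(f"pics/{c}0.png",robot.snapshot(c)[:,:,::-1])
    m=robot.camera_model(c);K=np.array(m["camera_matrix"])
    def px(p): return cv2.projectPoints(np.array([p],float),np.array(m["rvec"]),np.array(m["tvec"]),K,None)[0].ravel().round().astype(int).tolist()
    for n in ["dish","dish_grip","tomato","trivet","veg","veg_drawer0_handle","salt","spoon","mug","moka","mill","jar"]:
        for d in robot.spot_point(n,c)[:3]: print(c,n,round(d["score"],2),np.round(d["centre"],3).tolist(),px(d["centre"]))
o=robot.get_obs();print({k:np.round(v,3).tolist() for k,v in o.items()})
E
```

```text
pics
scene dish 0.84 [0.29, 0.247, -0.004] [418, 194]
scene dish 0.79 [0.514, 0.245, 0.012] [379, 239]
scene dish_grip 0.77 [0.297, 0.251, 0.113] [424, 174]
scene dish_grip 0.63 [0.363, -0.235, 0.107] [288, 116]
scene dish_grip 0.62 [0.51, 0.245, 0.121] [384, 220]
scene tomato 0.72 [0.668, 0.295, 0.029] [364, 284]
scene tomato 0.58 [0.509, 0.249, 0.041] [382, 234]
scene trivet 0.7 [0.76, -0.121, 0.109] [229, 213]
scene veg 0.83 [0.714, -0.13, 0.002] [243, 220]
scene veg_drawer0_handle 0.76 [0.487, -0.112, 0.071] [293, 163]
scene salt 0.49 [0.379, 0.043, 0.0] [351, 179]
scene spoon 0.73 [0.45, 0.488, 0.003] [461, 271]
scene mug 0.89 [0.674, 0.428, -0.002] [401, 319]
scene moka 0.56 [0.773, 0.19, 0.002] [311, 294]
scene moka 0.29 [0.487, -0.109, 0.071] [293, 164]
scene mill 0.55 [0.543, -0.447, 0.001] [211, 139]
scene jar 0.98 [0.759, -0.121, 0.109] [229, 213]
top dish 0.95 [0.515, 0.246, 0.014] [250, 220]
top dish 0.86 [0.363, -0.235, -0.003] [415, 273]
top dish 0.84 [0.295, 0.246, -0.002] [250, 295]
top dish_grip 0.84 [0.514, 0.244, 0.124] [244, 218]
top dish_grip 0.8 [0.292, 0.25, 0
[... 366 characters left out ...]
]
top spoon 0.8 [0.455, 0.494, -0.001] [168, 240]
top mug 0.62 [0.678, 0.426, -0.001] [193, 166]
top mug 0.3 [0.541, -0.45, 0.002] [487, 212]
top moka 0.71 [0.776, 0.186, 0.002] [272, 134]
top moka 0.48 [0.543, -0.449, 0.001] [487, 211]
top mill 0.8 [0.542, -0.447, -0.001] [486, 211]
top jar 0.62 [0.766, -0.12, 0.108] [377, 128]
{'time': 1.3, 'joint_positions': [-1.389, 0.087, 1.371, 0.0, 1.684, -0.103], 'qvel': [-0.001, -0.0, -0.0, 0.002, 0.0, -0.0], 'joint_torque': [-0.001, -34.004, -30.26, 0.072, 0.024, 0.0], 'tool_pos': [0.155, -0.528, 0.405], 'ee_rot': [3.141, 0.0, 0.285], 'wrist_force': [0.04, -0.525, -0.172], 'wrist_torque': [-0.004, 0.009, 0.034], 'finger_force': 0.0, 'width': 0.094}
```

View pics/top0.png

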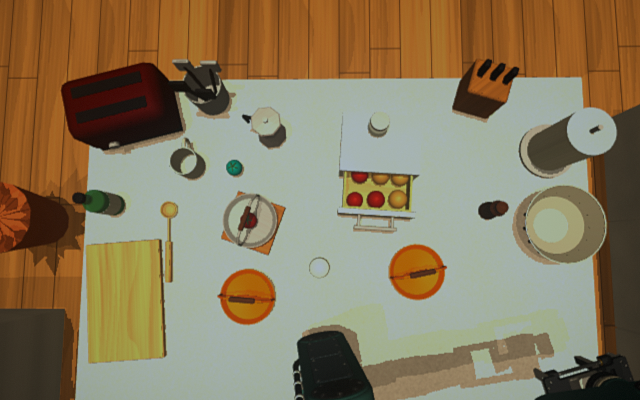

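View pics/scene0.png

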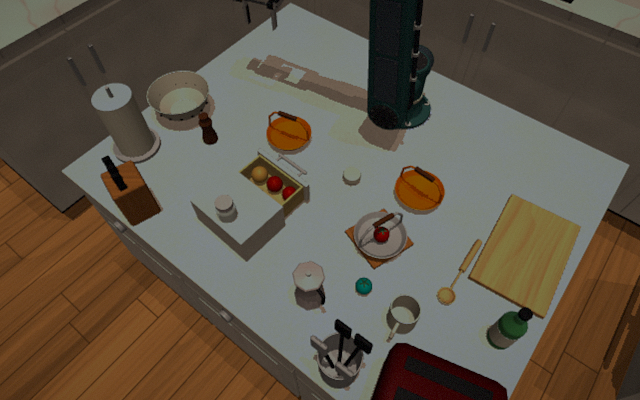

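Run:
```python
import cv2
a=cv2.imread("pics/top0.png")
cv2.imwrite("pics/c.png",cv2.resize(a[110:310,200:430],None,fx=3,fy=3,interpolation=cv2.INTER_CUBIC)[:600])
```

```text
(no output)
```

View pics/c.png

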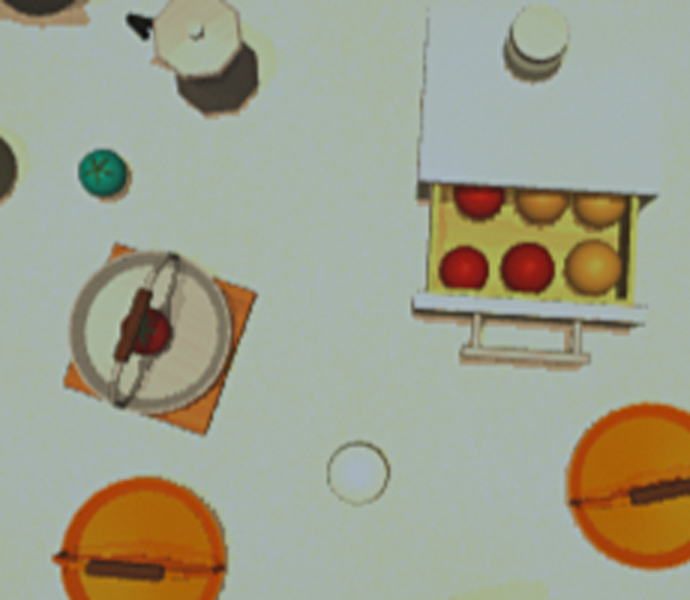

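The dish that is meant is the steel one on the trivet: top picture (250,220), red tomato at about (249,221). It is the only one with a wooden trivet under it. The orange look-alikes at (248,297) and (417,272) and the turquoise ball at (235,168) are not meant. The enlarged crop shows the dish's handle running about 19° clockwise from world x, parallel to the trivet's sides. The drawer is about 0.10 m open, with its handle bar at (375,228) and the unit's yaw about -0.075.

>>> play_rows(
  translation=[
    [0,0,0],
    [0,0,0],
    [0,0,0],
    [0,0,0],
    [0.54,-0.92,0],
    [0.54,-0.92,0],
    [0.54,-0.92,0],
    [0.54,-0.92,0],
  ],
  twist=[
    [0,0,0.9],
    [0,0,0.9],
    [0,0,0.9],
    [0,0,0.9],
    [0,0,0],
    [0,0,0],
    [0,0,0],
    [0,0,0],
  ],
  gripper=[-1,-1,-1,-1,-1,-1,-1,-1],
)

```text
time: 2.1
tool_pos: [0.2523, -0.3862, 0.4047]
ee_rot: [3.141, -0.0, -0.076]
wrist_force: [1.0, -0.0, -0.3]
width: 0.0333
finger_force: 0.0
```

>>> play_rows(
  translation=[
    [0.54,-0.92,0],
    [0.54,-0.92,0],
    [0.54,-0.92,0],
    [0.54,-0.92,0],
    [0.54,-0.92,0],
    [0.54,-0.92,0],
    [0.54,-0.92,0],
    [0.54,-0.92,0],
  ],
  twist=[
    [0,0,0],
    [0,0,0],
    [0,0,0],
    [0,0,0],
    [0,0,0],
    [0,0,0],
    [0,0,0],
    [0,0,0],
  ],
  gripper=[-1,-1,-1,-1,-1,-1,-1,-1],
)

```text
time: 2.9
tool_pos: [0.4468, -0.1052, 0.405]
ee_rot: [3.141, -0.001, -0.075]
wrist_force: [0.9, 0.1, -1.0]
width: 0.0006
finger_force: 0.0
```

Run:
```python
from bench import robot
import cv2,numpy as np
cv2.imwrite("pics/w1.png",robot.snapshot("wrist")[:,:,::-1])
for n in ["veg_drawer0_handle","veg"]:
    for d in robot.spot_point(n,"wrist")[:2]: print(n,round(d["score"],2),np.round(d["centre"],3).tolist())
o=robot.get_obs();print(o["time"],o["tool_pos"],o["ee_rot"],o["width"])
```

```text
veg_drawer0_handle 0.68 [0.491, -0.112, 0.074]
3.05 [ 0.44695395 -0.10509348  0.40457803] [-3.14158080e+00  2.92709609e-04 -7.02553014e-02] 0.0005044361542306265
```

View pics/w1.png

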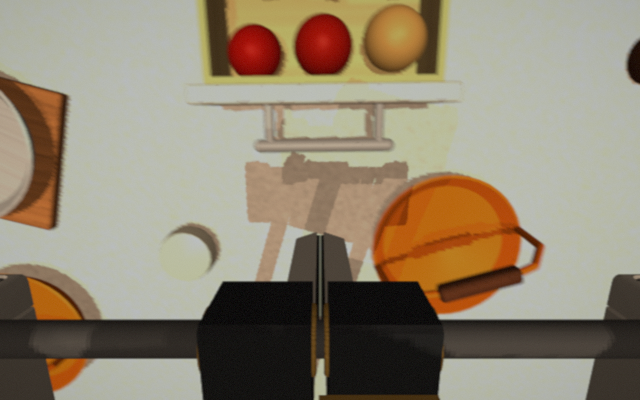

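The wrist picture shows the drawer's handle bar centred at (323,145), parallel to the image rows and straight ahead of the shut fingers at (320,235). I'll lower to it and push.

>>> play_rows(
  translation=[
    [0,0,0.97],
    [0,0,0.97],
    [0,0,0.97],
    [0,0,0.97],
    [0.3,0,0],
    [0.4,0,0],
    [0.4,0,0],
    [0.4,0,0],
  ],
  twist=[
    [0,0,0],
    [0,0,0],
    [0,0,0],
    [0,0,0],
    [0,0,0],
    [0,0,0],
    [0,0,0],
    [0,0,0],
  ],
  gripper=[-1,-1,-1,-1,-1,-1,-1,-1],
)

```text
time: 3.85
tool_pos: [0.5074, -0.1127, 0.2517]
ee_rot: [3.141, -0.001, -0.077]
wrist_force: [-1.9, 0.6, 0.1]
width: 0.0004
finger_force: 0.8
```

>>> play_rows(
  translation=[
    [0.4,0,0],
    [0.4,0,0],
    [0.3,0,0],
    [0.25,0,0],
    [0.2,0,0],
    [0.1,0,0],
    [0,0,0],
    [0,0,0],
  ],
  twist=[
    [0,0,0],
    [0,0,0],
    [0,0,0],
    [0,0,0],
    [0,0,0],
    [0,0,0],
    [0,0,0],
    [0,0,0],
  ],
  gripper=[-1,-1,-1,-1,-1,-1,-1,-1],
)

```text
time: 4.65
tool_pos: [0.5717, -0.1164, 0.2495]
ee_rot: [3.142, -0.0, -0.075]
wrist_force: [-0.4, -0.3, -0.0]
width: 0.0003
finger_force: 0.0
```

>>> play_rows(
  translation=[
    [0.08,0,0],
    [0.08,0,0],
    [0.05,0,0],
    [0.05,0,0],
    [0,0,0],
  ],
  twist=[
    [0,0,0],
    [0,0,0],
    [0,0,0],
    [0,0,0],
    [0,0,0],
  ],
  gripper=[-1,-1,-1,-1,-1],
)

```text
time: 5.15
tool_pos: [0.5781, -0.1169, 0.2494]
ee_rot: [-3.141, 0.018, -0.075]
wrist_force: [-21.0, 1.5, 12.1]
width: 0.0005
finger_force: 10.0
```

>>> play_rows(
  translation=[
    [-0.3,0,0],
    [-0.6,0,0],
    [-0.6,0,0],
    [0,0,-0.9],
    [0,0,-0.95],
    [0,0,-0.95],
    [0,0,-0.95],
    [0,0,0],
  ],
  twist=[
    [0,0,0],
    [0,0,0],
    [0,0,0],
    [0,0,0],
    [0,0,0.9],
    [0,0,0.9],
    [0,0,0.8],
    [0,0,0],
  ],
  gripper=[-1,-1,-1,1,1,1,1,1],
)

```text
time: 5.95
tool_pos: [0.5229, -0.1128, 0.4069]
ee_rot: [-3.141, -0.014, -0.336]
wrist_force: [0.8, 0.5, -0.3]
width: 0.037
finger_force: 0.0
```

Run:
```python
from bench import robot
import cv2,numpy as np
for c in ["top","scene"]:
    cv2.imwrite(f"pics/{c}2.png",robot.snapshot(c)[:,:,::-1])
    for n in ["veg_drawer0_handle","veg","dish_grip","dish","tomato"]:
        for d in robot.spot_point(n,c)[:3]: print(c,n,round(d["score"],2),np.round(d["centre"],3).tolist())
a=cv2.imread("pics/top2.png")[110:310,200:430]; b=cv2.imread("pics/scene2.png")[110:310,170:430]
cv2.imwrite("pics/c2.png",np.hstack([cv2.resize(x,(390,390),interpolation=cv2.INTER_CUBIC) for x in (a,b)]))
o=robot.get_obs();print(o["time"],o["tool_pos"],o["ee_rot"],o["width"],o["joint_positions"])
```

```text
top veg_drawer0_handle 0.59 [0.591, -0.119, 0.075]
top veg 0.62 [0.718, -0.127, 0.004]
top dish_grip 0.97 [0.292, 0.25, 0.11]
top dish_grip 0.75 [0.512, 0.242, 0.122]
top dish_grip 0.56 [0.364, -0.237, 0.115]
top dish 0.95 [0.365, -0.234, -0.003]
top dish 0.7 [0.292, 0.247, -0.0]
top dish 0.6 [0.511, 0.244, 0.018]
top tomato 0.57 [0.512, 0.248, 0.039]
top tomato 0.46 [0.666, 0.297, 0.026]
scene veg_drawer0_handle 0.58 [0.59, -0.116, 0.068]
scene veg_drawer0_handle 0.41 [0.715, -0.13, 0.002]
scene veg 0.92 [0.714, -0.131, 0.0]
scene dish_grip 0.78 [0.514, 0.245, 0.121]
scene dish_grip 0.75 [0.299, 0.252, 0.108]
scene dish_grip 0.7 [0.368, -0.235, 0.107]
scene dish 0.89 [0.292, 0.25, -0.001]
scene dish 0.73 [0.364, -0.239, -0.003]
scene dish 0.68 [0.513, 0.247, 0.011]
scene tomato 0.74 [0.513, 0.246, 0.041]
scene tomato 0.46 [0.668, 0.289, 0.026]
6.55 [ 0.52236955 -0.11270097  0.39895469] [ 3.14151481e+00  8.84639318e-04 -3.35148727e-01] 0.08525844342389176 [-3.18588845e-01  5.38958597e-02  1.41740945e+00 -6.35033716e-05
  1.67117315e+00  1.58734984e+00]
```

View pics/c2.png

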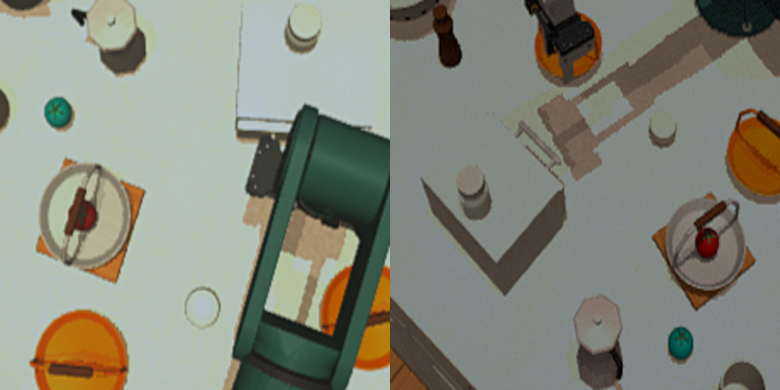

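The two crops show the drawer front flush with the unit. The handle reads 0.125 m in front of the unit's centre, which is shut. The steel dish and its tomato are undisturbed. Next I'll move to a spot near the dish for a wrist view.

>>> play_rows(
  translation=[
    [-0.57,-0.84,0],
    [-0.57,-0.84,0],
    [-0.57,-0.84,0],
    [-0.57,-0.84,0],
    [-0.57,-0.84,0],
    [-0.57,-0.84,0],
    [-0.57,-0.84,0],
    [-0.57,-0.84,0],
  ],
  twist=[
    [0,0,0],
    [0,0,0],
    [0,0,0],
    [0,0,0],
    [0,0,0],
    [0,0,0],
    [0,0,0],
    [0,0,0],
  ],
  gripper=[1,1,1,1,1,1,1,1],
)

```text
time: 7.35
tool_pos: [0.4378, 0.2026, 0.3996]
ee_rot: [-3.141, -0.001, -0.335]
wrist_force: [-0.3, -0.5, -0.0]
width: 0.0943
finger_force: 0.0
```

>>> play_rows(
  translation=[
    [-0.57,-0.84,0],
    [-0.57,-0.84,0],
    [0,0,0],
    [0,0,0],
  ],
  twist=[
    [0,0,0],
    [0,0,0],
    [0,0,0],
    [0,0,0],
  ],
  gripper=[1,1,1,1],
)

```text
time: 7.75
tool_pos: [0.4173, 0.2802, 0.3993]
ee_rot: [3.141, -0.0, -0.333]
wrist_force: [1.2, -0.4, 0.6]
width: 0.0943
finger_force: 0.0
```

Run:
```python
from bench import robot
import cv2,numpy as np
m=robot.camera_model("wrist");K=np.array(m["camera_matrix"]);rv,tv=np.array(m["rvec"]),np.array(m["tvec"])
cv2.imwrite("pics/w3.png",robot.snapshot("wrist")[:,:,::-1])
np.savez("w3.npz",K=K,rv=rv,tv=tv)
for n in ["dish_grip","dish","tomato","trivet"]:
    for d in robot.spot_point(n,"wrist")[:2]:print(n,round(d["score"],2),np.round(d["centre"],3).tolist(),cv2.projectPoints(np.array([d["centre"]]),rv,tv,K,None)[0].ravel().round())
o=robot.get_obs();print(o["time"],o["tool_pos"],o["ee_rot"],o["width"],o["joint_positions"])
```

```text
dish_grip 0.64 [0.511, 0.243, 0.117] [326.  69.]
dish_grip 0.64 [0.293, 0.25, 0.104] [399. 324.]
dish 0.91 [0.509, 0.252, 0.011] [317.  86.]
dish 0.71 [0.292, 0.248, 0.001] [382. 272.]
tomato 0.8 [0.513, 0.251, 0.04] [315.  79.]
8.0 [0.41805944 0.27849762 0.39952381] [ 3.14149846e+00 -3.16152240e-04 -3.37353407e-01] 0.09361689219076787 [ 4.74831338e-01 -1.83019246e-02  1.48962221e+00 -2.95718322e-04
  1.67012325e+00  2.38295174e+00]
```

View pics/w3.png

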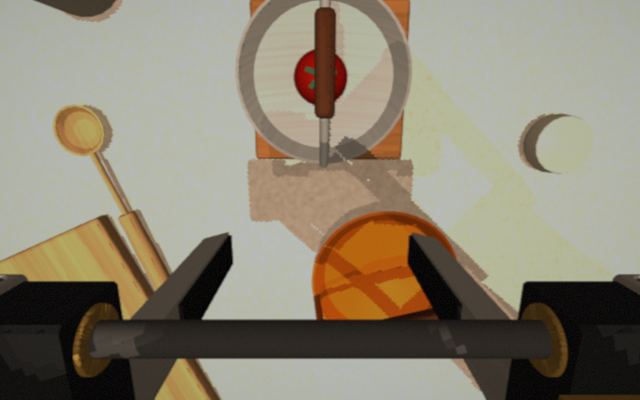

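Run:
```python
import cv2,numpy as np
d=np.load("w3.npz");K,rv,tv=d["K"],d["rv"],d["tv"]
im=cv2.imread("pics/w3.png").astype(int);b,g,r=im[...,0],im[...,1],im[...,2]
h=cv2.cvtColor(im.astype(np.uint8),cv2.COLOR_BGR2HSV)
mask=((r>45)&(r<150)&(g>r*.35)&(g<r*.65)&(h[...,1]>110)).astype(np.uint8)
mask[:,:300]=0;mask[:,345:]=0;mask[130:]=0
n,l,s,c=cv2.connectedComponentsWithStats(mask);i=1+s[1:,4].argmax();print(s[i],c[i])
R=cv2.Rodrigues(rv)[0]
def bp(u,v,z):
    C=-R.T@tv.ravel();D=R.T@np.linalg.inv(K)@[u,v,1];return C+D*(z-C[2])/D[2]
ys,xs=np.where(l==i)
for q in (15,30,50,70,90,110): print(q,xs[ys==q].min(),xs[ys==q].max())
for z in (.12,.1285): print(z,bp(*c[i],z).round(4),bp(325,9,z).round(4),bp(325,118,z).round(4))
# bar height from top camera vs wrist: networks gave 0.121 both
a,e=bp(325,9,.1285),bp(325,118,.1285);v=a-e;print("len",np.linalg.norm(v),"yaw",np.arctan2(v[1],v[0]))
t=np.array([.5135,.244]);p=np.array([.4181,.2785]);y=-.337
print("tool delta", (t-p)@[np.cos(y),np.sin(y)], (t-p)@[np.sin(y),-np.cos(y)])
```

```text
[ 308    8   35  110 2095] [324.60190931  62.6176611 ]
15 316 334
30 316 334
50 312 334
70 315 336
90 315 333
110 316 333
0.12 [0.5148 0.2429 0.12  ] [0.5461 0.232  0.12  ] [0.48   0.2545 0.12  ]
0.1285 [0.5139 0.2434 0.1285] [0.5441 0.2328 0.1285] [0.4802 0.2546 0.1285]
len 0.06751586163209279 yaw -0.32841509177524597
tool delta 0.10144151217324084 0.001014696016656077
```

The wrist picture shows the bar running along the tool's x at columns 315–335, rows 8–118, with the tomato beneath it at (318,77). The backprojected bar length fits a height of about 0.12 m. I'll position over it and descend.

>>> play_rows(
  translation=[
    [0.6,0.04,0],
    [0.7,0,0],
    [0.7,0,0],
    [0.53,0,0],
    [0,0,0.7],
    [0,0,0.7],
    [0,0,0.6],
    [0,0,0.46],
  ],
  twist=[
    [0,0,0],
    [0,0,0],
    [0,0,0],
    [0,0,0],
    [0,0,0],
    [0,0,0],
    [0,0,0],
    [0,0,0],
  ],
  gripper=[1,1,1,1,1,1,1,1],
)

```text
time: 8.8
tool_pos: [0.5127, 0.2434, 0.2991]
ee_rot: [3.14, 0.002, -0.337]
wrist_force: [0.2, -0.5, -0.0]
width: 0.094
finger_force: 0.0
```

>>> play_rows(
  translation=[
    [0,0,0],
    [0,0,0],
  ],
  twist=[
    [0,0,0],
    [0,0,0],
  ],
  gripper=[0,-0.2],
)

```text
time: 9.0
tool_pos: [0.513, 0.2441, 0.3013]
ee_rot: [3.141, 0.0, -0.337]
wrist_force: [-0.0, -0.1, 1.0]
width: 0.0814
finger_force: 0.0
```

Run:
```python
from bench import robot
import cv2,numpy as np
a=robot.snapshot("wrist")[:,:,::-1];b=robot.snapshot("scene")[:,:,::-1]
cv2.imwrite("pics/w4.png",np.hstack([cv2.resize(a,(480,300)),cv2.resize(b[170:290,320:440],(300,300),interpolation=cv2.INTER_CUBIC)]))
o=robot.get_obs();print(o["time"],o["tool_pos"],o["ee_rot"],o["width"],o["wrist_force"])
```

```text
9.1 [0.51320668 0.24451786 0.30284513] [-3.13979437e+00 -2.39067424e-03 -3.35932483e-01] 0.07354732482158907 [-0.07257795 -0.5923899   0.61270262]
```

View pics/w4.png

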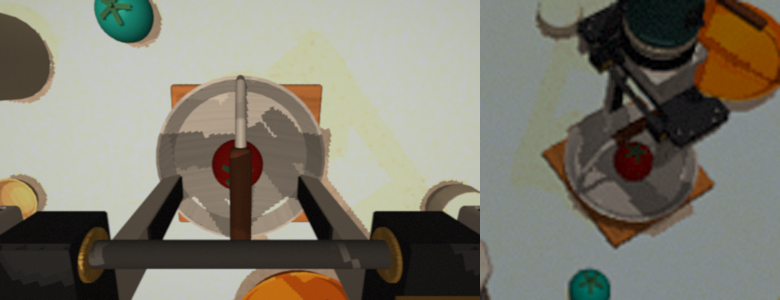

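The bar is midway between the fingers (column 240, fingers at 175 and 305). The tomato is below it and clear. I'll close gradually.

>>> play_rows(
  translation=[
    [0,0,0],
    [0,0,0],
    [0,0,0],
    [0,0,0],
    [0,0,0],
    [0,0,0],
    [0,0,0],
    [0,0,0],
  ],
  twist=[
    [0,0,0],
    [0,0,0],
    [0,0,0],
    [0,0,0],
    [0,0,0],
    [0,0,0],
    [0,0,0],
    [0,0,0],
  ],
  gripper=[-0.3,-0.4,-0.5,-0.55,-0.6,-0.65,-0.7,-0.75],
)

```text
time: 9.9
tool_pos: [0.5125, 0.2445, 0.3009]
ee_rot: [3.14, 0.0, -0.335]
wrist_force: [-1.2, -1.9, 0.9]
width: 0.0138
finger_force: 30.0
```

>>> play_rows(
  translation=[
    [0,0,0],
    [0,0,0],
    [0,0,0],
    [0,0,0],
    [0,0,0],
    [0,0,0],
    [0,0,0],
    [0,0,0],
  ],
  twist=[
    [0,0,0],
    [0,0,0],
    [0,0,0],
    [0,0,0],
    [0,0,0],
    [0,0,0],
    [0,0,0],
    [0,0,0],
  ],
  gripper=[-0.8,-0.9,-1,-1,-1,-1,-1,-1],
)

```text
time: 10.7
tool_pos: [0.5126, 0.2447, 0.301]
ee_rot: [3.141, -0.0, -0.335]
wrist_force: [-0.9, -2.0, 0.9]
width: 0.0138
finger_force: 30.0
```

Gripped at 13.8 mm with 30 N. Lifting smoothly.

>>> play_rows(
  translation=[
    [0,0,-0.05],
    [0,0,-0.1],
    [0,0,-0.15],
    [0,0,-0.2],
    [0,0,-0.25],
    [0,0,-0.3],
    [0,0,-0.3],
    [0,0,-0.3],
  ],
  twist=[
    [0,0,0],
    [0,0,0],
    [0,0,0],
    [0,0,0],
    [0,0,0],
    [0,0,0],
    [0,0,0],
    [0,0,0],
  ],
  gripper=[-1,-1,-1,-1,-1,-1,-1,-1],
)

```text
time: 11.5
tool_pos: [0.5127, 0.2448, 0.3686]
ee_rot: [-3.141, -0.001, -0.335]
wrist_force: [0.4, -1.0, -4.1]
width: 0.0136
finger_force: 30.0
```

>>> play_rows(
  translation=[
    [0,0,-0.3],
    [0,0,-0.3],
    [0,0,-0.3],
    [0,0,-0.3],
    [0,0,-0.3],
    [0,0,-0.25],
    [0,0,-0.2],
    [0,0,-0.12],
  ],
  twist=[
    [0,0,0],
    [0,0,0],
    [0,0,0],
    [0,0,0],
    [0,0,0],
    [0,0,0],
    [0,0,0],
    [0,0,0],
  ],
  gripper=[-1,-1,-1,-1,-1,-1,-1,-1],
)

```text
time: 12.3
tool_pos: [0.5127, 0.2448, 0.4508]
ee_rot: [-3.141, -0.001, -0.335]
wrist_force: [-0.3, 0.3, -4.8]
width: 0.0138
finger_force: 30.0
```

>>> play_rows(
  translation=[
    [0,0,-0.06],
    [0,0,0],
    [0,0,0],
    [0,0,0],
  ],
  twist=[
    [0,0,0],
    [0,0,0],
    [0,0,0],
    [0,0,0],
  ],
  gripper=[-1,-1,-1,-1],
)

```text
time: 12.7
tool_pos: [0.5126, 0.2448, 0.4515]
ee_rot: [3.141, 0.001, -0.335]
wrist_force: [-0.5, 0.4, -4.6]
width: 0.0137
finger_force: 30.0
```

Run:
```python
from bench import robot
import cv2,numpy as np
a=robot.snapshot("wrist")[:,:,::-1];b=robot.snapshot("scene")[:,:,::-1]
cv2.imwrite("pics/w5.png",np.hstack([cv2.resize(a,(480,300)),cv2.resize(b[130:270,320:460],(300,300),interpolation=cv2.INTER_CUBIC)]))
o=robot.get_obs();print(o["time"],o["tool_pos"],o["ee_rot"],o["width"],o["wrist_force"],o["wrist_torque"],o["joint_positions"])
```

```text
12.8 [0.51261078 0.24479999 0.45168689] [ 3.14084044e+00  7.33648891e-04 -3.35183620e-01] 0.013711323265071806 [-1.05842738  0.04286657 -4.90219421] [0.02472523 0.04192999 0.03496336] [ 3.45761757e-01  1.24099818e-01  1.23811998e+00 -1.25342023e-04
  1.78041642e+00  2.25171541e+00]
```

View pics/w5.png

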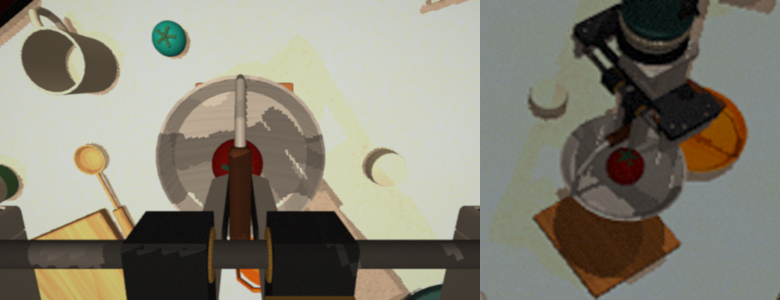

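Lifted: the tomato is centred at (238,160) in the wrist half, and the dish is level above the trivet. Now the smooth quarter turn.

>>> play_rows(
  translation=[
    [0,0,0],
    [0,0,0],
    [0,0,0],
    [0,0,0],
    [0,0,0],
    [0,0,0],
    [0,0,0],
    [0,0,0],
  ],
  twist=[
    [0,0,-0.05],
    [0,0,-0.1],
    [0,0,-0.2],
    [0,0,-0.3],
    [0,0,-0.4],
    [0,0,-0.5],
    [0,0,-0.6],
    [0,0,-0.6],
  ],
  gripper=[-1,-1,-1,-1,-1,-1,-1,-1],
)

```text
time: 13.6
tool_pos: [0.5126, 0.2448, 0.4523]
ee_rot: [3.142, -0.0, -0.056]
wrist_force: [0.3, -0.9, -3.6]
width: 0.0135
finger_force: 30.0
```

>>> play_rows(
  translation=[
    [0,0,0],
    [0,0,0],
    [0,0,0],
    [0,0,0],
    [0,0,0],
    [0,0,0],
    [0,0,0],
    [0,0,0],
  ],
  twist=[
    [0,0,-0.6],
    [0,0,-0.6],
    [0,0,-0.6],
    [0,0,-0.6],
    [0,0,-0.6],
    [0,0,-0.6],
    [0,0,-0.6],
    [0,0,-0.6],
  ],
  gripper=[-1,-1,-1,-1,-1,-1,-1,-1],
)

```text
time: 14.4
tool_pos: [0.5126, 0.2448, 0.4522]
ee_rot: [3.142, -0.0, 0.424]
wrist_force: [-0.4, 0.8, -4.5]
width: 0.0139
finger_force: 30.0
```

>>> play_rows(
  translation=[
    [0,0,0],
    [0,0,0],
    [0,0,0],
    [0,0,0],
    [0,0,0],
    [0,0,0],
    [0,0,0],
    [0,0,0],
  ],
  twist=[
    [0,0,-0.6],
    [0,0,-0.6],
    [0,0,-0.6],
    [0,0,-0.6],
    [0,0,-0.6],
    [0,0,-0.6],
    [0,0,-0.6],
    [0,0,-0.6],
  ],
  gripper=[-1,-1,-1,-1,-1,-1,-1,-1],
)

```text
time: 15.2
tool_pos: [0.5126, 0.2448, 0.4523]
ee_rot: [3.141, -0.0, 0.904]
wrist_force: [0.1, -0.1, -5.0]
width: 0.0141
finger_force: 30.0
```

>>> play_rows(
  translation=[
    [0,0,0],
    [0,0,0],
    [0,0,0],
    [0,0,0],
    [0,0,0],
    [0,0,0],
    [0,0,0],
    [0,0,0],
  ],
  twist=[
    [0,0,-0.6],
    [0,0,-0.6],
    [0,0,-0.5],
    [0,0,-0.45],
    [0,0,-0.4],
    [0,0,-0.3],
    [0,0,-0.2],
    [0,0,-0.1],
  ],
  gripper=[-1,-1,-1,-1,-1,-1,-1,-1],
)

```text
time: 16.0
tool_pos: [0.5126, 0.2448, 0.4523]
ee_rot: [3.142, 0.0, 1.216]
wrist_force: [0.9, -0.3, -4.0]
width: 0.0137
finger_force: 30.0
```

>>> play_rows(
  translation=[
    [0,0,0],
    [0,0,0],
    [0,0,0],
    [0,0,0],
    [0,0,0],
    [0,0,0],
    [0,0,0],
    [0,0,0],
  ],
  twist=[
    [0,0,-0.1],
    [0,0,-0.06],
    [0,0,-0.03],
    [0,0,0],
    [0,0,0],
    [0,0,0],
    [0,0,0],
    [0,0,0],
  ],
  gripper=[-1,-1,-1,-1,-1,-1,-1,-1],
)

```text
time: 16.8
tool_pos: [0.5126, 0.2448, 0.4522]
ee_rot: [3.142, 0.0, 1.234]
wrist_force: [0.2, 0.3, -5.1]
width: 0.0138
finger_force: 30.0
```

Run:
```python
from bench import robot
import cv2,numpy as np
a=robot.snapshot("wrist")[:,:,::-1];b=robot.snapshot("scene")[:,:,::-1]
cv2.imwrite("pics/w6.png",np.hstack([cv2.resize(a,(480,300)),cv2.resize(b[130:270,320:460],(300,300),interpolation=cv2.INTER_CUBIC)]))
for c in ("scene","wrist"):
    for n in ("dish","tomato","veg_drawer0_handle"):
        for d in robot.spot_point(n,c)[:2]: print(c,n,round(d["score"],2),np.round(d["centre"],3).tolist())
o=robot.get_obs();print(o["time"],o["tool_pos"],o["ee_rot"],o["width"],o["wrist_force"],o["finger_force"],o["joint_positions"])
```

```text
scene dish 0.75 [0.513, 0.247, 0.166]
scene dish 0.58 [0.292, 0.25, -0.004]
scene tomato 0.75 [0.51, 0.248, 0.191]
scene tomato 0.47 [0.668, 0.294, 0.028]
scene veg_drawer0_handle 0.87 [0.592, -0.12, 0.07]
wrist dish 0.97 [0.509, 0.246, 0.162]
wrist tomato 0.75 [0.673, 0.298, 0.022]
wrist tomato 0.68 [0.511, 0.246, 0.194]
17.2 [0.51260638 0.2447945  0.45227768] [3.14153574e+00 4.11041870e-05 1.23381231e+00] 0.013994827255736262 [ 0.12256198 -0.4951086  -5.33190926] 29.998994171619415 [ 3.45740588e-01  1.23735992e-01  1.23736440e+00 -6.93164568e-05
  1.78047404e+00  6.82710180e-01]
```

View pics/w6.png

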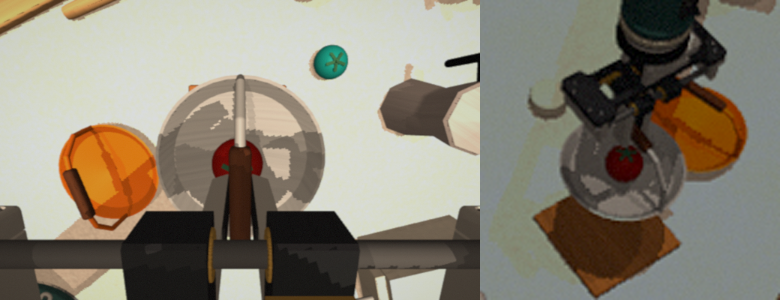

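The picture shows the dish turned a quarter turn, level and 15 cm above the trivet. The tomato is centred at (238,158), and the drawer handle still reads shut. Handing in.

```bash
python3 -c "
from bench import robot
print(robot.close_job())"
```

```text
the job is handed in; nothing more can be done
None
```

The job is handed in: the drawer is shut, and the arm is holding the steel dish level and still about 15 cm above the trivet, turned a quarter turn, with the tomato in the middle. The verdict itself was not shown.

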